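# Seat the row of switch modules and latch it

### The arm

A 6-joint arm with a two-finger parallel gripper is mounted at the origin on the work surface. World frame = base frame: x ahead of the robot, y to its left, z up, the work surface at z = 0. Lengths are in m, angles in rad, forces in N, time in s.
With the tool pointing down it reaches from about 0.35 to 0.875 m from the base axis. Payload 4.2 kg.
Tool frame: the origin (TCP) lies midway between the tips of the shut fingers; the grasp point (between the pads) lies 19 mm behind it; y points along the fingers, z is the direction in which the jaws open and shut, and the axes are right-handed (so a half turn about y gives the same grasp; the last joint's range is limited). The gripper opens to 87 mm and grips with 3 to 60 N. Pads are 19 mm wide; open, the fingers measure 117 mm over their backs; the gripper's body (75 mm by 190 mm) begins 51 mm behind the grasp point.
Start: joints at [1.559, 0.385, 0.008, 0, -1.194, -0.259], TCP at [0.167, 0.602, 0.223] pointing down, gripper open.
Joint ranges: [-3.14, 3.14], [-1.21, 2.06], [-1.07, 1.41], [-3.16, 2.05], [-2.99, -0.16], [-3.1, 3.1]. Speed limits (rad/s): [2.79, 2.79, 3.14, 3.14, 3.14, 3.14].

### API

Orientations are given as [roll, pitch, yaw] about the fixed x, y, z axes, in that order (R = Rz(yaw) Ry(pitch) Rx(roll)).
In Python, from plant import robot gives the robot as it stands.
- The arm moves only by the tool play_rows, never from a script. Its argument "rows" is a list of rows, each a list of 4 numbers: the shift along the tool's x, y, z in mm, then the turn about the tool's y in degrees. In form: [[x, y, z, yaw], ...]. A call has 1 to 12 rows; each row is the pose to reach, as a shift and turn from the pose commanded when the call began, along the tool's axes at that moment; what a row does not reach only later rows make up. A row lasts 1/12 s, in which the tool goes at most 41.7 mm and 7.16 degrees, less where a joint would pass 70% of its speed; a pose out of reach is approached as far as the arm can. A call with a gripper value outside its range is refused whole. "fingers" is the finger opening in mm, from 0 to 87, set as the call begins (left out, the last holds). The fingers move at their own pace and stop on an object; "grip_force" is the grip in N (left out, the last holds). Time passes only in rows, so rows that repeat a pose let the fingers close. It gives the time, the measured TCP pose, the force and the opening at its end, in the units of the state.
- robot.read_state(): the state, without advancing time (a new reading comes with each control period).
- robot.get_image(name): name is "scene" or "top"; returns a dict with "img" (400x640x3 uint8, red, green, blue), "fov_y" (degrees; the focal length in pixels is half the picture's height over the tangent of half this angle, whatever the lens; pixels are square), "cx", "cy" (the principal point, pixels), "k1" (the pictures are not rectified: a ray, as slopes to the right and down, at radius r is drawn at 1 + k1 r^2 times it, then the intrinsics apply), "R" (3x3) and "t" (3): a world point X has camera coordinates R X + t. Camera axes: x right, y down, z forward; pixel columns grow to the right and rows downward; lengths in m; the calibration is good to about 2 mm. A picture is of the moment at which its call begins. There is no depth.
- robot.close_job(): hands the job in, once; it reports no verdict.
Trained networks look in the newest picture that a camera, given by its name, has taken for a name from the list of things; names that differ only in an ending like _2 or _b are one class to them, and where a whole thing is asked for, a point or a joint stands for the part that bears it (a point fixed in the world has none). Each returns a list of dicts, best first, with "score" (0 to 1); they miss things now and then, are a little off and sometimes report something else, mostly with a low value. They report only what shows in the picture. A call takes as long as a camera call.
- robot.look_for(label, camera): "centre" ([x, y, z] in m, in the coordinates of the camera as it stood for that picture, good to about 4 mm: the middle of the surface that is visible of it).
The state is a dict: "clock": time; "q": joint angles; "dq": joint speeds; "effort": joint torques, N m; "tcp_pos": TCP position; "ee_rot": TCP orientation; "wrist_force": force on the tool from outside, world axes, zero at the start; "torque": the same for the moment, N m; "width": finger opening in m.
Only numpy, scipy, OpenCV 4.12 (cv2) and the standard library are available. Lean on these libraries where they do the work, as an engineer would, in place of code of your own. Each camera call takes 0.05 s, during which the arm holds its last target. There are 200 camera calls.

### The job

With the fingertips, push the row of four switch modules along the aluminium channel as one train, without letting it come apart, until it is right up against the yellow end stop. Then push the red latch tab fully in, so that its bar closes behind the row, and come clear. Lift or tip nothing, and leave everything else on the desk where it is.

Things in the scene. Friction and masses are not known exactly. Their poses are not given: they have to be found in the camera images.
- rail: Aluminium channel fixed to the desk, along its own y from -200 to +185 mm (within 0.25 rad of world y), 66 mm wide. Origin: underside, on the channel's centre line. Floor 8 mm above the desk, 52 mm wide between side walls whose tops are 20 mm above the desk; open above and at its -y end. End stop at +y; latch on its -x side (the robot's) at y = -16.5 mm.
- stop_face (a point): Centre of the end stop's face, which looks along the rail's -y: at rail y = +170 mm, 29 mm above the desk. The stop is a yellow block across the +y end of the channel, 62 mm wide, 50 mm high. The row of four modules is 180 mm long and starts 60 to 120 mm short of it. Home, the modules' centres stand at rail y = 147.5, 102.5, 57.5 and 12.5 mm.
- module_start: Loose black switch module with a steel ring and round red start button on top (55 mm high over all). Body 50 mm across the channel (x), 45 mm along it (y), 40 mm high, 110 to 180 g. Origin: centre of its underside, on the channel floor; 1 mm free at each side. One of a row of four touching modules in any order; the row takes some 3 to 10 N to slide.
- module_knob: Loose black switch module with a grey rotary knob on top (60 mm high over all). Body 50 mm across the channel (x), 45 mm along it (y), 40 mm high, 110 to 180 g. Origin: centre of its underside, on the channel floor; 1 mm free at each side. One of a row of four touching modules in any order; the row takes some 3 to 10 N to slide.
- module_buttons: Loose black switch module with two small round white buttons on top (45 mm high over all). Body 50 mm across the channel (x), 45 mm along it (y), 40 mm high, 110 to 180 g. Origin: centre of its underside, on the channel floor; 1 mm free at each side. One of a row of four touching modules in any order; the row takes some 3 to 10 N to slide.
- module_guard_red: Loose black switch module with a red switch guard on top (57 mm high over all). Body 50 mm across the channel (x), 45 mm along it (y), 40 mm high, 110 to 180 g. Origin: centre of its underside, on the channel floor; 1 mm free at each side. One of a row of four touching modules in any order; the row takes some 3 to 10 N to slide.
- latch (a joint): Latch bar, steel, 8 mm thick (centred at rail y = -16.5 mm, 22 to 32 mm above the desk), sliding along the rail's +x across the channel behind the row. 0 = open, 0.060 m = fully shut, at its limit. Starts 0 to 0.010, channel free. 1.5 N moves it; it stays where left. With the row home it shuts 2.5 mm behind the last module; it jams if the row is over 4 mm short.
- latch_tab (a point): Centre of the outer (-x) face of the latch's upright red tab, to be pushed along the rail's +x: 42 mm wide (y), from 21 to 52 mm above the desk. It moves with the latch: rail x = -109 mm open, -49 mm shut. Below it a fixed guide plate, top 20 mm above the desk, reaches out to x = -117 mm; beside the channel a steel bridge over the bar, 39 mm high.
- spare_module: Bystander: a spare module of the same size with a blue switch guard, on the desk on the robot's side of the rail near the end stop. Origin: centre of its underside.
- screwdriver: Bystander: screwdriver 160 mm long, lying beside the far side of the rail.
- knob_cap: Bystander: aluminium knob cap, 22 mm across, 18 mm high, beside the far side of the rail.
- mouse: Bystander: grey computer mouse, 110 x 58 x 36 mm, to the robot's right.
- mug: Bystander: white mug, 80 mm across, 92 mm high, far left.
- drink_can: Bystander: drink can, 66 mm across, 115 mm high, far right.
- screw_tray: Bystander: low orange tray, 100 x 140 x 28 mm, to the robot's left.

How it is judged:
On the way, in this order (a step that is already met when the one before it is completed fails the run):
1. all four modules stand home against the end stop (within 4 mm) with the latch still open (below 0.025) (y of each of module_start, module_knob, module_buttons, module_guard_red in the frame of rail above 0.0085 m and z of each of module_start, module_knob, module_buttons, module_guard_red in the frame of rail below 0.013 m and x of module_start in the frame of rail between -0.008 and 0.008 m and x of module_knob in the frame of rail between -0.008 and 0.008 m and x of module_buttons in the frame of rail between -0.008 and 0.008 m and x of module_guard_red in the frame of rail between -0.008 and 0.008 m and value of joint latch below 0.025 m), for 0.2 s.
2. the latch is fully shut behind the row (y of each of module_start, module_knob, module_buttons, module_guard_red in the frame of rail above 0.0085 m and z of each of module_start, module_knob, module_buttons, module_guard_red in the frame of rail below 0.013 m and x of module_start in the frame of rail between -0.008 and 0.008 m and x of module_knob in the frame of rail between -0.008 and 0.008 m and x of module_buttons in the frame of rail between -0.008 and 0.008 m and x of module_guard_red in the frame of rail between -0.008 and 0.008 m and value of joint latch above 0.056 m), for 0.2 s.
At the end, for the whole second after the job is handed in: All four modules lie in the channel at rest, the row within 4 mm of the end stop (last module's centre past rail y = 8.5 mm), and the latch is shut to within 4 mm of its limit (all of step 2 and linear speed of each of module_start, module_knob, module_buttons, module_guard_red below 0.01 m/s); the robot touches nothing.
It fails at once if a module is lifted out of the channel or tipped over (z of any of module_start, module_knob, module_buttons, module_guard_red in the frame of rail above 0.016 m or angle between any of module_start, module_knob, module_buttons, module_guard_red's own z axis and vertical above 0.3 rad).
It fails at once if the row comes apart (gaps of more than 20 mm in all) (distance between module_start and module_knob above 0.155 m or distance between any of module_start, module_knob and module_buttons above 0.155 m or distance between any of module_start, module_knob, module_buttons and module_guard_red above 0.155 m).
It fails at once if something else on the desk is moved by more than 20 mm (distance of any of spare_module, screwdriver, knob_cap, mouse, mug, drink_can, screw_tray from where it was at the start of the episode above 0.02 m).
It also fails if it takes over 48 s, if anything falls off the work surface, if the arm or the gripper's body presses on something with over 40 N, if the wrist force passes 120 N, or if a joint passes its speed limit or range.

## Working session

There is one attempt and no reset: what is moved stays moved. The work goes in short steps, Python scripts to look and compute and a tool call to move; the robot and the scene stay as the last step left them, time stands still between calls to the robot, and variables do not carry over. Pictures are saved under pics/ and viewed, about 8 in all and at most 12, crops included, and the job is handed in when it is done.

Besides the shell and the picture viewer there is one more tool, called after "Call:" by a JSON object that holds its "method" and its "body", one argument or row to a line. play_rows: Moves the arm, as the interface text tells. Its arguments: {"type":"object","properties":{"rows":{"type":"array"},"fingers":{"type":"number"},"grip_force":{"type":"number"}},"required":["rows"]}

```bash
mkdir -p pics; ls; cat > h.py <<'E'
import numpy as np, cv2
from plant import robot
def K(im):
    h,w=im["img"].shape[:2]; f=h/2/np.tan(np.radians(im["fov_y"])/2)
    return f
def world(im,p): return np.array(im["R"]).T@(np.array(p)-np.array(im["t"]))
def proj(im,X):
    c=np.array(im["R"])@np.array(X)+np.array(im["t"]); s=c[:2]/c[2]; s=s*(1+im["k1"]*(s@s)); return s*K(im)+[im["cx"],im["cy"]]
def ray(im,uv,z):
    d=(np.array(uv)-[im["cx"],im["cy"]])/K(im); s=d.copy()
    for _ in range(20): s=d/(1+im["k1"]*(s@s))
    R=np.array(im["R"]); o=-R.T@np.array(im["t"]); v=R.T@np.array([*s,1.]); return o+v*(z-o[2])/v[2]
E
python3 - <<'E'
from h import *
s=robot.read_state(); print(s)
for n in("scene","top"):
    im=robot.get_image(n); cv2.imwrite(f"pics/{n}0.png",im["img"][:,:,::-1])
    print(n,im["fov_y"],im["k1"],-np.array(im["R"]).T@im["t"])
    for l in ["rail","module_start","module_knob","module_buttons","module_guard_red","latch_tab","spare_module","screwdriver","knob_cap"]:
        for d in robot.look_for(l,n)[:2]: w=world(im,d["centre"]); print(l,round(d["score"],2),w.round(4),proj(im,w).round())
E
```

```text
pics
{'clock': 0.0, 'q': array([ 1.55857237e+00,  3.85570692e-01,  6.63189155e-03, -5.15961349e-04,
       -1.19398217e+00, -2.58578510e-01]), 'dq': array([-1.01523839e-03, -3.94637464e-04, -5.86152522e-04,  4.81381344e-05,
        1.07818633e-04,  3.68373096e-04]), 'effort': array([ 1.34698035e-03, -3.90662885e+01,  1.87403530e+01,  4.21983227e+00,
        1.10002587e-02, -1.89510042e-04]), 'tcp_pos': array([0.16701979, 0.60165041, 0.22145092]), 'ee_rot': array([-1.56861970e+00,  7.98745836e-05,  2.87059991e+00]), 'wrist_force': array([ 0.55614136, -0.11751715, -0.17479701]), 'torque': array([-0.03531078,  0.00475399, -0.03352801]), 'width': 0.08717026174826246}
scene 50.57698988142074 -0.08552831396682777 [ 1.17162487 -0.85340933  1.11924717]
rail 0.63 [ 0.6048 -0.0581  0.0097] [317. 227.]
module_start 0.57 [ 0.6197 -0.052   0.0518] [321. 219.]
module_knob 0.5 [ 0.6283 -0.008   0.0471] [330. 213.]
module_buttons 0.77 [ 0.6049 -0.1473  0.0449] [301. 236.]
module_guard_red 0.69 [ 0.6155 -0.0921  0.0518] [313. 226.]
latch_tab 0.33 [ 0.6049 -0.0613  0.0082] [316. 227.]
spare_module 0.73 [0.549  0.0787 0.0403] [325. 191.]
screwdriver 0.64 [ 0.6939 -0.0412  0.0205] [341. 232.]
knob_cap 0.53 [ 0.6861 -0.1889  0.019 ] [314. 261.]
top 57.53701378759275 -0.03093242528496254 [ 0.48306748 -0.00948636  1.10865973]
rail 0.94 [ 0.6003 -0.0393  0.0093] [336. 196.]
module_start 0.48 [ 0.6051 -0.0469  0.0563] [339. 193.]
module_knob 0.61 [ 0.6114 -0.001   0.0476] [324. 192.]
module_buttons 0.69 [ 0.5991 -0.1334  0.05  ] [369. 195.]
module_guard_red 0.62 [ 0.603  -0.0917  0.0467] [355. 194.]
latch_tab 0.57 [ 0.5233 -0.0558  0.0338] [343. 221.]
spare_module 0.63 [0.5359 0.0896 0.0424] [293. 218.]
screwdriver 0.61 [0.4749 0.4999 0.0045] [162. 241.]
screwdriver 0.49 [ 0.6915 -0.0304  0.0205] [333. 166.]
knob_cap 0.61 [ 0.6881 -0.1802  0.0191] [382. 166.]
knob_cap 0.35 [ 0.4905 -0.5093  0.0281] [498. 230.]
```

```bash
python3 - <<'E'
import cv2
a=cv2.imread("pics/top0.png"); cv2.imwrite("pics/a.png",cv2.resize(a[140:270,250:420],None,fx=4.6,fy=4.6,interpolation=cv2.INTER_CUBIC))
b=cv2.imread("pics/scene0.png"); cv2.imwrite("pics/b.png",cv2.resize(b[130:310,220:420],None,fx=3.3,fy=3.3,interpolation=cv2.INTER_CUBIC))
E
```

```text
(no output)
```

View pics/a.png

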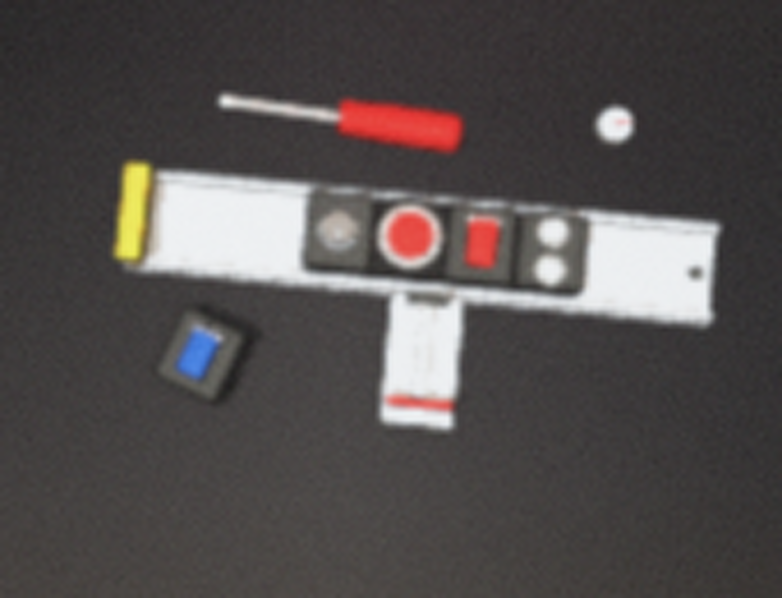

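View pics/b.png

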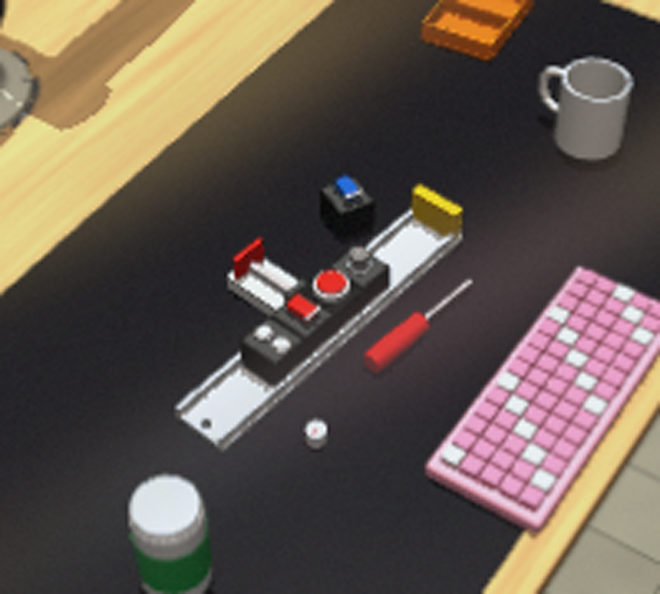

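The top view shows the row in the order knob, start, guard_red, buttons, running from the stop end (crop x 305–585). The yellow stop is at crop (133,210), the tab at crop (420,403) and the open rail end at crop x≈715. The scene view agrees. Next I'll fit the rail pose.

```bash
cat > fit.py <<'E'
from h import *
from scipy.optimize import least_squares
import pickle
def P(p,X):
    c,s=np.cos(p[2]),np.sin(p[2]); return np.array([p[0]+c*X[0]-s*X[1],p[1]+s*X[0]+c*X[1],X[2]])
if __name__=="__main__":
    T=robot.get_image("top"); S=robot.get_image("scene")
    A=lambda u,v:((np.array([u,v])+.5)/4.6-.5+[250,140]); B=lambda u,v:((np.array([u,v])+.5)/3.3-.5+[220,130])
    m=1e-3
    obs=[(T,(33,-200,20),A(720,224)),(T,(-33,-200,20),A(711,322)),(T,(31,185,50),A(126,163)),(T,(-31,185,50),A(115,258)),
     (T,(-117,4.5,20),A(381,421)),(T,(-117,-37.5,20),A(452,428)),(S,(-33,-200,20),B(178,408)),(S,(33,-200,20),B(224,440))]
    f=lambda p:np.concatenate([proj(c,P(p,np.array(X)*m))-uv for c,X,uv in obs])
    r=least_squares(f,[.6,-.04,-.1],x_scale=[.1,.1,.1],loss="soft_l1"); p=r.x
    print(p.round(4),f(p).reshape(-1,2).round(1).tolist())
    pickle.dump(p,open("rail.pkl","wb"))
    c,s=np.cos(p[2]),np.sin(p[2]); inv=lambda X:np.array([c*(X[0]-p[0])+s*(X[1]-p[1]),-s*(X[0]-p[0])+c*(X[1]-p[1])])
    for n,q in [("rowend@40 a",(585,215)),("rowend b",(578,295)),("rowfront",(305,230)),("knob@60",(338,230)),("start@55",(409,236)),("btn@45",(550,250))]:
        z=float(n.split("@")[1][:2])*m if "@" in n else .04
        print(n,(inv(ray(T,A(*q),z))*1e3).round(1))
    for q in [(386,404),(454,407)]: print("tab",(inv(ray(T,A(*q),.052))*1e3).round(1))
    img=T["img"][:,:,::-1].copy(); img=cv2.resize(img[140:270,250:420],None,fx=4.6,fy=4.6,interpolation=cv2.INTER_CUBIC)
    im2=cv2.resize(S["img"][130:310,220:420,::-1],None,fx=3.3,fy=3.3,interpolation=cv2.INTER_CUBIC)
    def box(x0,x1,y0,y1,z,col):
        w=[P(p,np.array(k)*m) for k in[(x0,y0,z),(x1,y0,z),(x1,y1,z),(x0,y1,z)]]
        for im,I,k,o in((T,img,4.6,(250,140)),(S,im2,3.3,(220,130))):
            cv2.polylines(I,[np.int32([(proj(im,a)+.5-o)*k for a in w])],True,col,1)
    box(-33,33,-200,185,20,(0,255,0));box(-31,31,170,185,50,(255,0,255));box(-109,-104,-37.5,4.5,52,(255,255,0))
    out=np.zeros((600,782+0,3),np.uint8); cv2.imwrite("pics/c.png",np.hstack([cv2.resize(img,(430,329)),cv2.resize(im2,(366,329))]))
E
python3 fit.py
```

```text
[ 0.6113 -0.0446 -0.1152] [[-0.4, -0.7], [-0.0, -0.1], [-0.1, -0.0], [0.1, 0.1], [0.6, -0.0], [-0.7, -0.2], [-0.9, -0.6], [-0.3, 0.3]]
rowend@40 a [  25.9 -111.2]
rowend b [ -25.8 -110.8]
rowfront [-0.3 66.5]
knob@60 [-0.9 44.9]
start@55 [ 0.1 -0. ]
btn@45 [  0.7 -90.2]
tab [-106.7    4.7]
tab [-104.5  -37.9]
```

View pics/c.png

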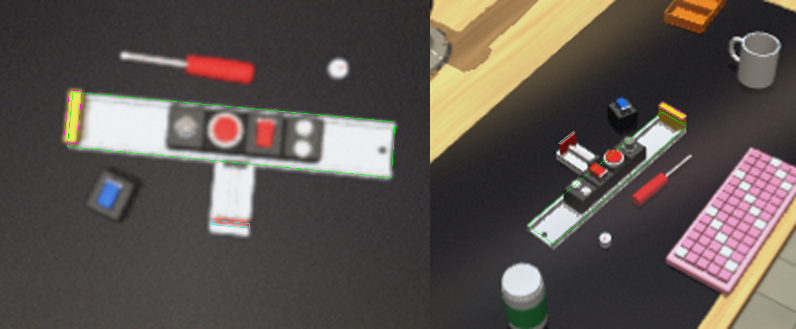

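```bash
cat > go.py <<'E'
import sys
from fit import *
p=pickle.load(open("rail.pkl","rb"))
from scipy.spatial.transform import Rotation as Ro
s=robot.read_state(); R=Ro.from_euler("xyz",s["ee_rot"]).as_matrix()
c,si=np.cos(p[2]),np.sin(p[2]); d=s["tcp_pos"]-[p[0],p[1],0]
print("t",round(s["clock"],2),"rail xyz mm",(np.array([c*d[0]+si*d[1],-si*d[0]+c*d[1],d[2]])*1e3).round(1),"F",s["wrist_force"].round(1))
print("tool axes in rail:",(np.array([[c,si,0],[-si,c,0],[0,0,1]])@R).round(3).tolist())
for a in sys.argv[1:]:
    X=np.array([float(v) for v in a.split(",")])*1e-3
    print(a,"->",(R.T@(P(p,X)-s["tcp_pos"])*1e3).round(1))
yaw=np.arctan2(R[1,2],R[0,2]); tgt=np.arctan2(-si,-c)
print("turn deg",-np.degrees((tgt-yaw+np.pi)%(2*np.pi)-np.pi).round(2))
E
python3 go.py " 0,-145,210"
```

```text
t 1.1 rail xyz mm [-515.5  591.5  222.6] F [-0.   0.8 -0. ]
tool axes in rail: [[-0.988, 0.0, -0.155], [0.155, 0.0, -0.988], [0.0, -1.0, -0.0]]
 0,-145,210 -> [-623.4   12.5  647.7]
turn deg 81.08
```

Call:
{"method": "play_rows", "body": {
  "rows": [
    [-623,12,648,81],
    [-623,12,648,81],
    [-623,12,648,81],
    [-623,12,648,81],
    [-623,12,648,81],
    [-623,12,648,81],
    [-623,12,648,81],
    [-623,12,648,81],
    [-623,12,648,81],
    [-623,12,648,81],
    [-623,12,648,81],
    [-623,12,648,81]
  ],
  "fingers": 0
}}

```text
clock: 2.1
tcp_pos: [0.4051, 0.1604, 0.2164]
ee_rot: [-1.572, -0.001, 1.453]
wrist_force: [0.6, 2.2, -0.4]
width: 0.0147
```

```bash
python3 go.py " 0,-145,210"
```

```text
t 2.1 rail xyz mm [-228.4  179.9  216.4] F [ 0.6  2.2 -0.4]
tool axes in rail: [[0.003, 0.001, -1.0], [1.0, 0.001, 0.003], [0.001, -1.0, -0.001]]
 0,-145,210 -> [-324.3    6.3 -229.2]
turn deg -0.16
```

Call:
{"method": "play_rows", "body": {
  "rows": [
    [-324,6,-229,0],
    [-324,6,-229,0],
    [-324,6,-229,0],
    [-324,6,-229,0],
    [-324,6,-229,0],
    [-324,6,-229,0],
    [-324,6,-229,0],
    [-324,6,-229,0],
    [-324,6,-229,0],
    [-324,6,-229,0],
    [-324,6,-229,0],
    [-324,6,-229,0]
  ]
}}

```text
clock: 3.1
tcp_pos: [0.5953, -0.1867, 0.2089]
ee_rot: [-1.569, -0.0, 1.455]
wrist_force: [0.1, 0.3, -0.4]
width: 0.0004
```

```bash
python3 go.py " 0,-145,60" " 0,-145,24"
```

```text
t 3.1 rail xyz mm [   0.5 -143.1  208.9] F [ 0.1  0.3 -0.4]
tool axes in rail: [[0.001, -0.001, -1.0], [1.0, 0.0, 0.001], [0.0, -1.0, 0.001]]
 0,-145,60 -> [ -2.  148.9   0.2]
 0,-145,24 -> [ -2.  184.9   0.2]
turn deg -0.05
```

Call:
{"method": "play_rows", "body": {
  "rows": [
    [-2,30,0,0],
    [-2,70,0,0],
    [-2,105,0,0],
    [-2,135,0,0],
    [-2,155,0,0],
    [-2,165,0,0],
    [-2,175,0,0],
    [-2,182,0,0],
    [-2,185,0,0],
    [-2,185,0,0]
  ]
}}

```text
clock: 3.93
tcp_pos: [0.5955, -0.1874, 0.0253]
ee_rot: [-1.572, -0.0, 1.457]
wrist_force: [-0.3, 0.1, -0.8]
width: 0.0003
```

```bash
python3 go.py " 0,-120,24"
python3 - <<'E'
from h import *
T=robot.get_image("scene"); cv2.imwrite("pics/d.png",cv2.resize(T["img"][160:300,220:400,::-1],None,fx=4,fy=4,interpolation=cv2.INTER_CUBIC))
E
```

```text
t 3.93 rail xyz mm [   0.7 -143.7   25.3] F [-0.3  0.1 -0.8]
tool axes in rail: [[-0.002, 0.001, -1.0], [1.0, 0.0, -0.002], [0.0, -1.0, -0.001]]
 0,-120,24 -> [23.7  1.3  0.7]
turn deg 0.11
```

View pics/d.png

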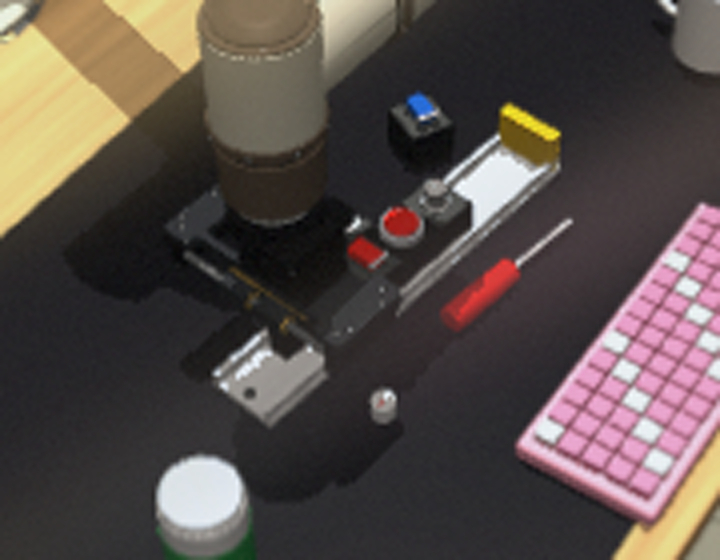

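The picture shows the shut fingers standing in the channel behind the row at about (285,330), with the body clear of everything. I'll push gently now.

Call:
{"method": "play_rows", "body": {
  "rows": [
    [4,1,0,0],
    [8,1,0,0],
    [11,1,0,0],
    [14,1,0,0],
    [17,1,0,0],
    [20,1,0,0],
    [23,1,0,0],
    [26,1,0,0],
    [29,1,0,0],
    [32,1,0,0],
    [36,1,0,0],
    [40,1,0,0]
  ]
}}

```text
clock: 4.98
tcp_pos: [0.5998, -0.1478, 0.0241]
ee_rot: [-1.571, 0.0, 1.457]
wrist_force: [-0.9, -3.5, 1.7]
width: 0.0006
```

```bash
python3 go.py " 0,-50,24"
```

```text
t 4.98 rail xyz mm [   0.4 -103.9   24.1] F [-0.9 -3.5  1.7]
tool axes in rail: [[-0.001, 0.0, -1.0], [1.0, -0.0, -0.001], [-0.0, -1.0, -0.0]]
 0,-50,24 -> [53.9  0.   0.3]
turn deg 0.08
```

Call:
{"method": "play_rows", "body": {
  "rows": [
    [4,0,0,0],
    [9,0,0,0],
    [14,0,0,0],
    [19,0,0,0],
    [24,0,0,0],
    [29,0,0,0],
    [34,0,0,0],
    [39,0,0,0],
    [44,0,0,0],
    [49,0,0,0],
    [53,0,0,0],
    [56,0,0,0]
  ]
}}

```text
clock: 5.98
tcp_pos: [0.6062, -0.0917, 0.024]
ee_rot: [-1.571, 0.0, 1.457]
wrist_force: [-1.8, -4.6, 3.2]
width: 0.0004
```

```bash
python3 go.py " 0,-20,24"
```

```text
t 5.98 rail xyz mm [  0.4 -47.4  24. ] F [-1.8 -4.6  3.2]
tool axes in rail: [[-0.002, 0.0, -1.0], [1.0, -0.0, -0.002], [-0.0, -1.0, -0.0]]
 0,-20,24 -> [27.4  0.   0.3]
turn deg 0.1
```

Call:
{"method": "play_rows", "body": {
  "rows": [
    [2,0,0,0],
    [5,0,0,0],
    [8,0,0,0],
    [11,0,0,0],
    [14,0,0,0],
    [16,0,0,0],
    [18,0,0,0],
    [20,0,0,0],
    [21,0,0,0],
    [22,0,0,0],
    [22,0,0,0]
  ]
}}

```text
clock: 6.9
tcp_pos: [0.6085, -0.0702, 0.0238]
ee_rot: [-1.571, -0.0, 1.457]
wrist_force: [-0.2, -4.4, 2.7]
width: 0.0007
```

Call:
{"method": "play_rows", "body": {
  "rows": [
    [1,0,0,0],
    [2,0,0,0],
    [3,0,0,0],
    [3,0,0,0]
  ]
}}

```text
clock: 7.23
tcp_pos: [0.6088, -0.0672, 0.0238]
ee_rot: [-1.571, -0.0, 1.457]
wrist_force: [0.4, -4.1, 2.7]
width: 0.0003
```

```bash
python3 go.py " 0,-20,24"
```

```text
t 7.23 rail xyz mm [  0.2 -22.8  23.8] F [ 0.4 -4.1  2.7]
tool axes in rail: [[-0.001, -0.0, -1.0], [1.0, 0.0, -0.001], [0.0, -1.0, 0.0]]
 0,-20,24 -> [ 2.8 -0.2  0.2]
turn deg 0.08
```

Call:
{"method": "play_rows", "body": {
  "rows": [
    [1,0,0,0],
    [2,0,0,0],
    [3,0,0,0],
    [3,0,0,0]
  ]
}}

```text
clock: 7.57
tcp_pos: [0.609, -0.065, 0.0238]
ee_rot: [-1.57, 0.001, 1.457]
wrist_force: [-0.5, -6.4, 2.4]
width: 0.0003
```

Call:
{"method": "play_rows", "body": {
  "rows": [
    [0.5,0,0,0],
    [1,0,0,0],
    [1.5,0,0,0],
    [1.5,0,0,0]
  ]
}}

```text
clock: 7.9
tcp_pos: [0.6089, -0.0649, 0.0238]
ee_rot: [-1.57, 0.002, 1.457]
wrist_force: [0.3, -11.9, 2.1]
width: 0.0003
```

Call:
{"method": "play_rows", "body": {
  "rows": [
    [1,0,0,0],
    [2,0,0,0],
    [2,0,0,0],
    [2,0,0,0]
  ]
}}

```text
clock: 8.23
tcp_pos: [0.6089, -0.0648, 0.0238]
ee_rot: [-1.569, 0.004, 1.457]
wrist_force: [0.3, -18.9, 2.6]
width: 0.0005
```

Call:
{"method": "play_rows", "body": {
  "rows": [
    [-4,0,0,0],
    [-10,0,0,0],
    [-20,0,0,0],
    [-30,0,0,0],
    [-30,-30,0,0],
    [-30,-60,0,0],
    [-30,-90,0,0],
    [-30,-90,0,0]
  ]
}}

```text
clock: 8.9
tcp_pos: [0.6105, -0.0911, 0.1207]
ee_rot: [-1.584, -0.001, 1.459]
wrist_force: [1.4, -0.1, 0.0]
width: 0.0004
```

```bash
python3 go.py " -150,-16.5,110" " -150,-16.5,32"
python3 - <<'E'
from h import *
T=robot.get_image("scene"); cv2.imwrite("pics/e.png",cv2.resize(T["img"][160:300,220:400,::-1],None,fx=4,fy=4,interpolation=cv2.INTER_CUBIC))
E
```

```text
t 8.9 rail xyz mm [  4.5 -46.3 120.7] F [ 1.4 -0.1  0. ]
tool axes in rail: [[-0.003, 0.013, -1.0], [1.0, 0.001, -0.003], [0.001, -1.0, -0.013]]
 -150,-16.5,110 -> [ 30.3   8.7 154.6]
 -150,-16.5,32 -> [ 30.2  86.7 155.6]
turn deg 0.17
```

View pics/e.png

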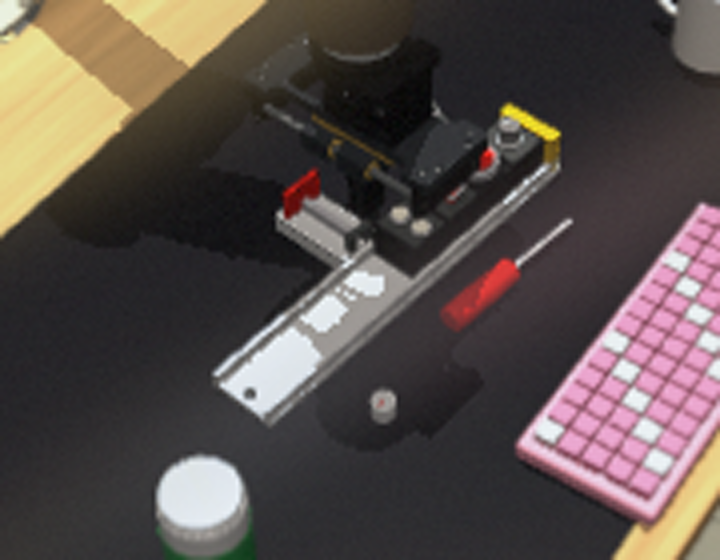

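The picture shows the row packed against the yellow stop, with the buttons module's end at about (415,262). The tab is still open at (302,193). Next is the latch.

Call:
{"method": "play_rows", "body": {
  "rows": [
    [30,0,25,0],
    [30,0,60,0],
    [30,0,95,0],
    [30,0,130,0],
    [30,0,155,0],
    [30,9,155,0],
    [30,30,155,0],
    [30,55,155,0],
    [30,75,155,0],
    [30,85,155,0],
    [30,86,155,0],
    [30,86,155,0]
  ]
}}

```text
clock: 9.95
tcp_pos: [0.4552, -0.0436, 0.0268]
ee_rot: [-1.568, 0.001, 1.457]
wrist_force: [0.2, -0.9, -0.2]
width: 0.0006
```

```bash
python3 go.py " -110,-16.5,32"  " -64,-16.5,32"
```

```text
t 9.95 rail xyz mm [-155.1  -16.9   26.8] F [ 0.2 -0.9 -0.2]
tool axes in rail: [[-0.001, -0.002, -1.0], [1.0, -0.001, -0.001], [-0.001, -1.0, 0.002]]
 -110,-16.5,32 -> [  0.4  -5.3 -45.1]
 -64,-16.5,32 -> [  0.3  -5.5 -91.1]
turn deg 0.08
```

Call:
{"method": "play_rows", "body": {
  "rows": [
    [0,-6,-5,0],
    [0,-6,-12,0],
    [0,-6,-19,0],
    [0,-6,-26,0],
    [0,-6,-33,0],
    [0,-6,-40,0],
    [0,-6,-47,0],
    [0,-6,-54,0],
    [0,-6,-60,0],
    [0,-6,-66,0],
    [0,-6,-72,0],
    [0,-6,-77,0]
  ]
}}

```text
clock: 10.95
tcp_pos: [0.5323, -0.0524, 0.0336]
ee_rot: [-1.57, 0.0, 1.457]
wrist_force: [-0.9, -1.2, 0.4]
width: 0.0005
```

Call:
{"method": "play_rows", "body": {
  "rows": [
    [0,0,-2,0],
    [0,0,-4,0],
    [0,0,-6,0],
    [0,0,-8,0],
    [0,0,-8,0]
  ]
}}

```text
clock: 11.37
tcp_pos: [0.5404, -0.053, 0.0338]
ee_rot: [-1.571, -0.0, 1.457]
wrist_force: [-1.3, -0.8, -0.8]
width: 0.0002
```

```bash
python3 go.py
```

```text
t 11.37 rail xyz mm [-69.4 -16.5  33.8] F [-1.3 -0.8 -0.8]
tool axes in rail: [[-0.002, 0.0, -1.0], [1.0, 0.0, -0.002], [0.0, -1.0, -0.0]]
turn deg 0.09
```

Call:
{"method": "play_rows", "body": {
  "rows": [
    [0,0,-2,0],
    [0,0,-4,0],
    [0,0,-6,0],
    [0,0,-6,0]
  ]
}}

```text
clock: 11.7
tcp_pos: [0.5466, -0.0537, 0.0339]
ee_rot: [-1.571, -0.0, 1.457]
wrist_force: [-0.7, -0.5, 0.1]
width: 0.0006
```

Call:
{"method": "play_rows", "body": {
  "rows": [
    [0,0,-1,0],
    [0,0,-2,0],
    [0,0,-3,0],
    [0,0,-3,0]
  ]
}}

```text
clock: 12.03
tcp_pos: [0.5493, -0.054, 0.0339]
ee_rot: [-1.571, -0.0, 1.457]
wrist_force: [-0.6, -0.2, -0.9]
width: 0.0
```

Call:
{"method": "play_rows", "body": {
  "rows": [
    [0,0,-1,0],
    [0,0,-2,0],
    [0,0,-2,0]
  ]
}}

```text
clock: 12.28
tcp_pos: [0.5513, -0.0542, 0.0339]
ee_rot: [-1.571, -0.0, 1.457]
wrist_force: [-1.1, 0.3, -0.6]
width: 0.0002
```

Call:
{"method": "play_rows", "body": {
  "rows": [
    [0,0,-1,0],
    [0,0,-2,0],
    [0,0,-2,0]
  ]
}}

```text
clock: 12.53
tcp_pos: [0.5517, -0.0544, 0.0337]
ee_rot: [-1.568, 0.0, 1.457]
wrist_force: [-4.1, 0.8, 2.2]
width: 0.0006
```

```bash
python3 go.py
python3 - <<'E'
from h import *
T=robot.get_image("scene"); cv2.imwrite("pics/f.png",cv2.resize(T["img"][160:300,220:400,::-1],None,fx=4,fy=4,interpolation=cv2.INTER_CUBIC))
E
```

```text
t 12.53 rail xyz mm [-58.1 -16.7  33.7] F [-4.1  0.8  2.2]
tool axes in rail: [[-0.001, -0.003, -1.0], [1.0, -0.0, -0.001], [-0.0, -1.0, 0.003]]
turn deg 0.06
```

View pics/f.png

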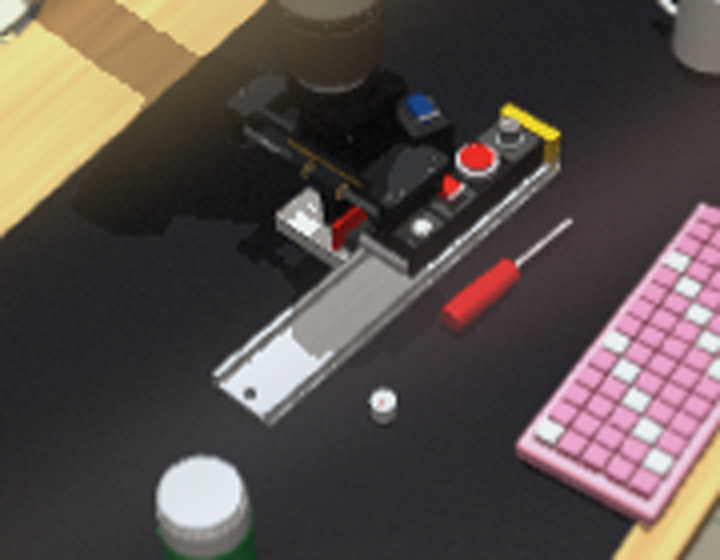

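The bar now crosses the channel behind the row at about (385,255), and the force is rising. I'll press a little harder, then retreat.

Call:
{"method": "play_rows", "body": {
  "rows": [
    [0,0,-1,0],
    [0,0,-2,0],
    [0,0,-3,0],
    [0,0,-3,0],
    [0,0,-3,0]
  ]
}}

```text
clock: 13.0
tcp_pos: [0.5516, -0.0549, 0.0332]
ee_rot: [-1.562, 0.001, 1.456]
wrist_force: [-9.7, 4.1, 5.1]
width: 0.0005
```

Call:
{"method": "play_rows", "body": {
  "rows": [
    [0,0,6,0],
    [0,0,20,0],
    [0,0,40,0],
    [0,0,65,0],
    [0,-15,85,0],
    [0,-50,100,0],
    [0,-90,100,0],
    [0,-130,110,0],
    [0,-160,130,0],
    [0,-170,150,0],
    [0,-170,150,0],
    [0,-170,150,0]
  ]
}}

```text
clock: 14.0
tcp_pos: [0.4078, -0.0375, 0.2054]
ee_rot: [-1.577, -0.002, 1.458]
wrist_force: [-0.0, -0.6, -0.1]
width: 0.0007
```

```bash
python3 go.py
python3 - <<'E'
from h import *
import pickle
from fit import P
p=pickle.load(open("rail.pkl","rb"))
c,s=np.cos(p[2]),np.sin(p[2])
for n,sl in (("scene",np.s_[150:290,230:390]),("top",np.s_[140:270,260:420])):
    T=robot.get_image(n)
    for l in ["module_start","module_knob","module_buttons","module_guard_red","latch_tab","spare_module","screwdriver","knob_cap"]:
        for d in robot.look_for(l,n)[:1]:
            w=world(T,d["centre"]); a=w[:2]-p[:2]; print(n,l,round(d["score"],2),(np.array([c*a[0]+s*a[1],-s*a[0]+c*a[1],w[2]])*1e3).round(1))
    I=cv2.resize(T["img"][sl][:,:,::-1],None,fx=4,fy=4,interpolation=cv2.INTER_CUBIC); o=np.array([sl[1].start,sl[0].start])
    for X in [(-49,4.5,52),(-49,-37.5,52),(25,-10,48),(-25,-10,48),(0,147.5,68)]:
        cv2.circle(I,tuple(int(v) for v in (proj(T,P(p,np.array(X)*1e-3))+.5-o)*4),3,(0,255,0),1)
    cv2.imwrite(f"pics/g_{n}.png",I)
E
```

```text
t 14.0 rail xyz mm [-202.9  -16.4  205.4] F [-0.  -0.6 -0.1]
tool axes in rail: [[-0.002, 0.006, -1.0], [1.0, 0.002, -0.002], [0.002, -1.0, -0.006]]
turn deg 0.13
scene module_start 0.69 [10.7 96.7 51.5]
scene module_knob 0.49 [ 11.7 140.7  46.1]
scene module_buttons 0.65 [ 5.6  6.8 47.5]
scene module_guard_red 0.58 [-200.6  524.7   12.9]
scene latch_tab 0.59 [10.9  5.5 48.7]
scene spare_module 0.68 [-73.6 114.6  37.1]
scene screwdriver 0.53 [81.6 12.7 19.7]
scene knob_cap 0.59 [  89.9 -136.2   18.6]
top module_start 0.73 [-6.6 98.8 58.7]
top module_knob 0.69 [ -2.5 145.3  47.8]
top module_buttons 0.72 [-4.5 14.1 50.7]
top module_guard_red 0.57 [-2.3 54.5 49.1]
top latch_tab 0.56 [-27.6 -20.8  32.8]
top spare_module 0.62 [-88.2 123.8  44.3]
top screwdriver 0.71 [76.6 21.5 18.1]
top knob_cap 0.39 [  94.6 -126.5   21.7]
```

View pics/g_scene.png

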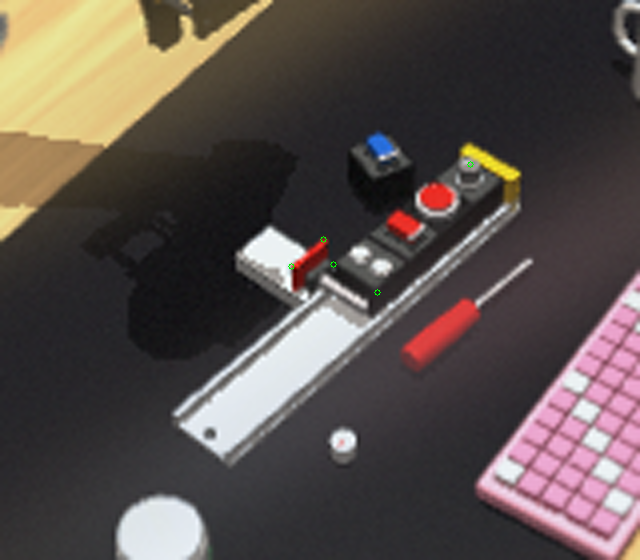

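View pics/g_top.png

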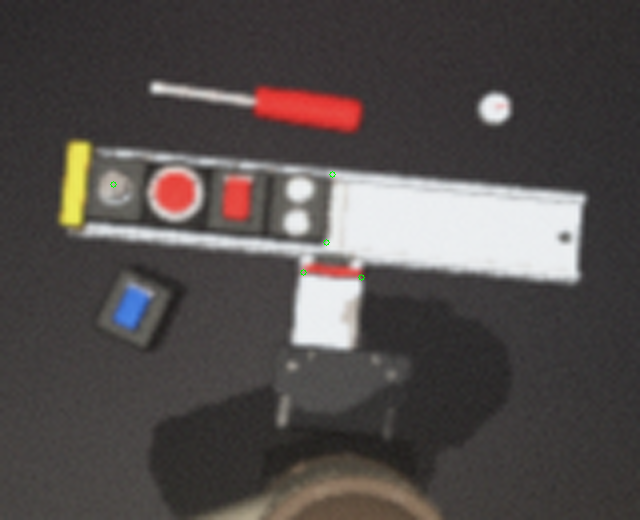

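The row's end, the knob and the tab edges all match the predicted home and shut positions (green circles). The bar lies across the channel behind the row. The fingers are clear and the bystanders haven't moved.

```bash
python3 -c "
from plant import robot
print(robot.close_job())"
```

```text
the job is handed in; nothing more can be done
None
```

The row of four modules is home against the yellow end stop, the latch is fully shut behind it, and I handed the job in at about 14 s of the 48 s allowed. The hand-in reports no verdict, so success rests on the checks below.

- **Push:** I fitted the rail pose from both cameras to within about 1 px. The shut fingertips then pushed the row about 102 mm, with about 4–5 N while it slid. It stalled at the stop under 19 N without moving further.
- **Latch:** I pushed the tab until it stopped at its limit under about 10 N, then retreated to about 205 mm above the desk. Wrist force was back near zero.
- **Last pictures:** The row's end, the knob and the tab edges lie on the predicted home and shut positions. The bar is across the channel behind the row. By eye the spare module, screwdriver and knob cap have not moved; I did not check the mouse or the screw tray in the last pictures.
- **Disagreements:** Two scene-camera network reports were plainly wrong: the red-guard module far off the rail, and the latch tab on the row. The top camera put the tab about 20 mm off. I went by the pictures and the contact forces instead.

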